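Pack the tea tin and stand it upside down on its rack

ROBOT

A 7-joint arm with a two-finger parallel gripper is mounted at the origin on the work surface. World frame = base frame: x ahead of the robot, y to its left, z up, the work surface at z = 0. Lengths are in mm, angles in degrees, forces in N, time in s.
With the tool pointing down it reaches from about 425 to 950 mm from the base axis. Payload 4.7 kg.
Tool frame: the origin (TCP) lies midway between the tips of the shut fingers; the grasp point (between the pads) lies 19 mm behind it (env.grip_depth is the distance from the TCP to the grasp point, in mm); y points along the fingers, z is the direction in which the jaws open and shut, and the axes are right-handed (so a half turn about y gives the same grasp; the last joint's range is limited). The gripper opens to 87 mm and grips with 3 to 60 N. Pads are 19 mm wide; open, the fingers measure 117 mm over their backs; the gripper's body (75 mm by 190 mm) begins 51 mm behind the grasp point.
Start: joints at [-69.838, 26.849, -2.785, 87.806, 1.381, 65.374, -4.715], TCP at [250.834, 626.683, 222.573] pointing down, gripper open.
Joint ranges: [-148.3, 148.3], [-19.14, 114.17], [-79.39, 73.82], [5.75, 140.21], [-59.74, 239.74], [12.07, 113.84], [-152.46, 152.46]. Speed limits (degrees/s): [147.25, 147.25, 180, 180, 180, 180, 180].

INTERFACE

Orientations are given as [roll, pitch, yaw] about the fixed x, y, z axes, in that order (R = Rz(yaw) Ry(pitch) Rx(roll)).
In Python, from workcell import env gives the robot as it stands. Calls block until the motion is done:
- env.reach(position, orientation): joint-space move of the TCP to a pose.
- env.line_to(position, rate=150, rot=None, force_limit=None): straight line of the TCP; rot=None keeps the orientation; rate is the mean speed in mm/s. With force_limit (N) it stops when the force on the tool has changed by that much, and returns True; else False.
- env.move_joints(angles): joint-space move.
- env.let_go() and env.grasp(effort=None): open the fingers fully, or close them until they stop; effort is the grip in N (None keeps the last).
- env.dwell(seconds).
- env.inverse_kinematics(position, orientation): joint angles nearest the present ones, or None.
- env.get_image(name): name is "scene" or "top" or "wrist"; returns the picture (420x560x3 uint8, red, green, blue); there is no depth.
- env.camera_model(name): a dict with "fovy" (degrees; the focal length in pixels is half the picture's height over the tangent of half this angle, whatever the lens; pixels are square), "cx", "cy" (the principal point, pixels), "eye" and "orientation" of the camera in the world; the wrist camera has in their place "hand_eye" (4x4, takes a point from camera to tool coordinates, whose origin is the TCP and whose axes are the tool frame's). Camera axes: x right, y down, z forward; pixel columns grow to the right and rows downward; lengths in mm; the calibration is good to about 2 mm. A picture is of the moment at which its call begins: read the wrist's pose just before it. camera_model takes no time and is no camera call.
A pose or a line that the arm cannot do raises env.PlanningError and nothing moves.
- env.close_job(): hands the job in, once; it reports no verdict.
Trained networks look in the newest picture that a camera, given by its name, has taken for a name from the list of things; names that differ only in an ending like _2 or _b are one class to them, and where a whole thing is asked for, a point or a joint stands for the part that bears it (a point fixed in the world has none). Each returns a list of dicts, best first, with "score" (0 to 1); they miss things now and then, are a little off and sometimes report something else, mostly with a low value. They report only what shows in the picture. A call takes as long as a camera call. They do not tell look-alikes from the thing itself.
- env.masks_of(camera, query): "mask" (420x560 bool, what is visible of it) and "box" ([left, top, width, height] in pixels, round what is visible of it).
Readings, each from a call of its own:
- env.get_clock(): time.
- env.get_q(): joint angles.
- env.get_dq(): joint speeds.
- env.get_tau(): joint torques, N m.
- env.get_tcp_pos(): TCP position.
- env.get_tcp_rot(): TCP orientation.
- env.get_wrist_force(): force on the tool from outside, world axes, zero at the start.
- env.get_moment(): the same for the moment, N m.
- env.get_gripper_width(): finger opening in mm.
Only numpy, scipy, OpenCV 4.12 (cv2) and the standard library are available. Lean on these libraries where they do the work, as an engineer would, in place of code of your own. Each camera call takes 0.05 s, during which the arm holds its last target.

TASK

Put every tea pack from the basket into the open tin on the rack, put the lid on the tin, then turn the tin upside down with the lid pinched shut so that nothing comes out. Stand it on its lid, square and centred on the four posts of the same rack (the lid's handle hanging between them), so that its own weight keeps the loose lid closed, let go, and leave everything else on the counter where it is.

Things in the scene. Friction and masses are not known exactly. Their poses are not given: they have to be found in the camera images.
- rack_top (a point): Fixed light-wood rack: four upright posts (30 by 30 mm, flat tops) on an 8 mm base plate 162 (x) by 156 (y), 130 mm high, open on all four sides and on top: 102 mm between posts along x, 96 mm along y. Point: middle of the four post tops, 0.130 m above the counter. x points away from the robot (turned at most 0.2 rad), z up.
- tin_mid (a point): Loose teal open tin, outside 150 (x) by 144 (y) by 46 mm (z), walls and floor 5 mm, about 0.28 kg. Starts empty, upright, axes near the rack's, its four corners on the posts (24 mm overlap); the rest of its underside is free, reached level between posts from any side. Point: its centre, 23 mm above the underside; z points out of the mouth. With the lid seated, 56 mm thick from lid plate to tin underside.
- lid_grip (a point): Loose cream lid, handle up on a 4 mm cork mat. Plate 150 (x) by 144 (y) by 10 mm; under it a 4 mm plug with 2.5 mm play all round in the tin's mouth (no latch); on top in the middle a dark block handle 26 by 26 by 22 mm high. About 0.11 kg. Point: centre of the handle, 11 mm above the plate top, 25 mm above the plug's underside; seated, 44 mm from tin_mid along the tin's z. Fits either way round.
- basket_floor (a point): Fixed shallow wooden basket, 200 by 200 mm outside, walls 6 mm thick and 20 mm high, floor 6 mm thick. The point is the centre of its inner floor. Basket and lid mat may be on either side of the rack.
- pack1_mid (a point): Loose yellow tea pack with paper labels, a stiff box 60 (its x) by 34 (its y) by 30 mm high (z), 40 g, standing in the basket (or absent: two to four of the four packs are there). The point is its centre, 15 mm above its underside.
- pack2_mid (a point): Loose green tea pack with paper labels, a stiff box 60 (its x) by 34 (its y) by 30 mm high (z), 40 g, standing in the basket (or absent: two to four of the four packs are there). The point is its centre, 15 mm above its underside.
- pack3_mid (a point): Loose orange tea pack with paper labels, a stiff box 60 (its x) by 34 (its y) by 30 mm high (z), 40 g, standing in the basket (or absent: two to four of the four packs are there). The point is its centre, 15 mm above its underside.
- pack4_mid (a point): Loose blue tea pack with paper labels, a stiff box 60 (its x) by 34 (its y) by 30 mm high (z), 40 g, standing in the basket (or absent: two to four of the four packs are there). The point is its centre, 15 mm above its underside.
- mug_a: White mug, 80 mm wide, 92 mm high: a bystander, to be left alone. Origin on its underside.
- jar: Amber glass jar with a red cap, 68 mm wide, 100 mm high: a bystander, to be left alone. Origin on its underside.
- spoon: Spoon with a wooden handle, 150 mm long, lying on the counter in front of the rack: a bystander, to be left alone. Origin on its underside.
- bowl: Blue bowl, 90 mm wide, 40 mm high: a bystander, to be left alone. Origin on its underside.
Mind the look-alikes: they are no part of the job. There is more than one size of the part that bears pack4_mid; the job needs the largest.

How it is judged:
By the outcome, as a careful person would: the job done as asked, in the order asked, and still so for the second after the job is handed in, with the robot touching nothing.
Of pack1, pack2, pack3, pack4 only 2 to 4 are there at a start; the rules pass over those that are not, and their reading is None.
At some moment in a run one of pack1, pack2, pack3, pack4 may be knocked a few centimetres aside while the robot is not near it.
It also fails if it takes over 210 s, if anything falls off the work surface, if the arm or the gripper's body presses on something with over 40 N, if the wrist force passes 120 N, or if a joint passes its speed limit or range.

## Working session

There is one attempt and no reset: what is moved stays moved. The work goes in short steps, each a Python script; the robot and the scene stay as the last script left them, time stands still between calls to the robot, and variables do not carry over. Pictures are saved under pics/ and viewed, and the job is handed in when it is done.

```bash
ls; mkdir -p pics
python3 - <<'E'
from workcell import env
import cv2
for n in ("scene","top","wrist"):
    im=env.get_image(n); cv2.imwrite(f"pics/{n}0.png",im[:,:,::-1])
    print(n,env.camera_model(n))
print(env.get_tcp_pos(),env.get_tcp_rot(),env.get_clock(),env.grip_depth)
E
```

```text
pics
scene {'fovy': 51.620195030899936, 'cx': 281.50454139396567, 'cy': 208.0766305361172, 'eye': array([1394.07486863,  434.1583976 ,  823.87348956]), 'orientation': array([-128.02934087,   -1.15556786,  113.80979826])}
top {'fovy': 43.40567515927822, 'cx': 271.7479737097922, 'cy': 216.43105264487664, 'eye': array([ 351.75140336,   63.0644192 , 1724.71451007]), 'orientation': array([-172.08337955,    0.51068957,  -88.82985233])}
wrist {'fovy': 70.49973525972847, 'cx': 283.553115040481, 'cy': 214.04537162493725, 'hand_eye': array([[ 1.11683384e-03,  9.63766613e-01,  2.66744576e-01,
        -7.44498040e+01],
       [ 8.19655169e-04, -2.66745535e-01,  9.63766646e-01,
        -1.61320406e+02],
       [ 9.99999040e-01, -8.57728632e-04, -1.08786673e-03,
        -7.83804292e-01],
       [ 0.00000000e+00,  0.00000000e+00,  0.00000000e+00,
         1.00000000e+00]])}
[250.69175015 626.2313603  221.7321504 ] [-9.00851474e+01 -1.72963027e-03 -2.18188257e+01] 0.15 18.700000000000003
```

View pics/top0.png

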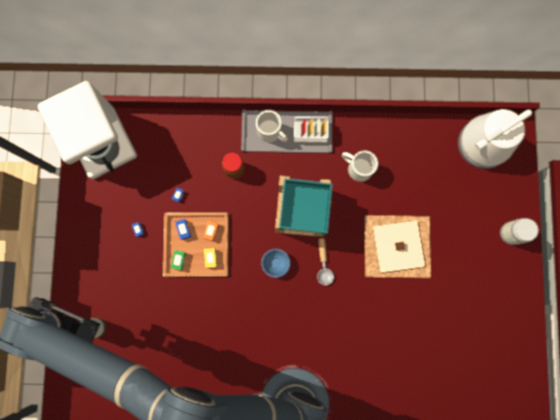

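View pics/scene0.png

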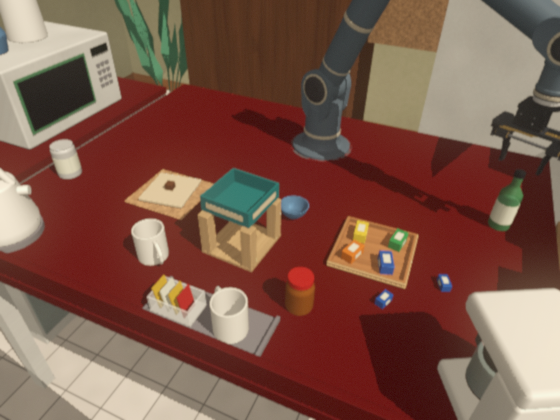

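View pics/wrist0.png

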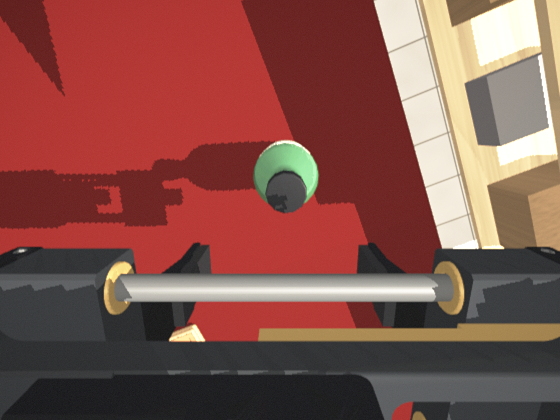

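```bash
cat > h.py <<'E'
from workcell import env
import numpy as np, cv2
from scipy.spatial.transform import Rotation as R
from scipy.optimize import minimize
def rot(rpy): return R.from_euler('xyz',rpy,degrees=True).as_matrix()
def cam(name,pose=None):
    m=env.camera_model(name); f=210/np.tan(np.radians(m['fovy']/2))
    K=np.array([[f,0,m['cx']],[0,f,m['cy']],[0,0,1]])
    if 'eye' in m: return K,rot(m['orientation']),np.array(m['eye'])
    p,r=pose; T=np.array(m['hand_eye']); Rt=rot(r)
    return K,Rt@T[:3,:3],np.array(p)+Rt@T[:3,3]
def shot(name,fn=None):
    pose=None
    if name=='wrist': pose=(env.get_tcp_pos(),env.get_tcp_rot())
    im=env.get_image(name)
    if fn: cv2.imwrite('pics/'+fn,im[:,:,::-1])
    return im,cam(name,pose)
def proj(C,P):
    K,Rc,e=C; q=(np.atleast_2d(P)-e)@Rc; q=q@K.T; return q[:,:2]/q[:,2:]
def back(C,uv,z):
    K,Rc,e=C; d=Rc@np.linalg.inv(K)@np.array([uv[0],uv[1],1.]); return e+d*(z-e[2])/d[2]
def boxpts(dx,dy,z0,z1):
    return np.array([[sx*dx/2,sy*dy/2,z] for sx in(-1,1) for sy in(-1,1) for z in (z0,z1)])
def place(P,x,y,yaw):
    c,s=np.cos(yaw),np.sin(yaw); return P@np.array([[c,s,0],[-s,c,0],[0,0,1]])+[x,y,0]
def hullmask(C,pts,S=4,valid=None):
    uv=proj(C,pts); h=cv2.convexHull(uv.astype(np.float32))
    m=np.zeros((420,560),np.uint8)
    cv2.fillPoly(m,[np.round(h*256).astype(np.int32)],255,cv2.LINE_AA,8)
    return m/255.
def fitbox(C,mask,pts,x0,valid=None,sym=True):
    """maximise soft IoU of projected hull(s) with mask; x0=(x,y,yaw)"""
    M=cv2.GaussianBlur(mask.astype(np.float32),(0,0),0.7)
    V=np.ones_like(M) if valid is None else valid.astype(np.float32)
    def cost(p):
        m=hullmask(C,place(pts,p[0],p[1],p[2]/50)); m=cv2.GaussianBlur(m.astype(np.float32),(0,0),0.7)
        return 1-(np.minimum(m,M)*V).sum()/(np.maximum(m,M)*V).sum()
    best=None
    for dy in (np.radians([-60,-30,0,30,60,90]) if sym else [0,-.1,.1]):
        s=np.array([x0[0],x0[1],(x0[2]+dy)*50])
        r=minimize(cost,s,method='Nelder-Mead',options=dict(initial_simplex=np.vstack([s,s+[6,0,0],s+[0,6,0],s+[0,0,6]]),xatol=.05,fatol=1e-5))
        if best is None or r.fun<best.fun: best=r
    return best.x[0],best.x[1],best.x[2]/50,1-best.fun
E
python3 - <<'E'
from h import *
im,C=shot('top')
for q,z in (('pack1_mid',21),('pack2_mid',21),('pack3_mid',21),('pack4_mid',21),('tin_mid',176),('lid_grip',18),('mug_a',92),('jar',100),('bowl',40),('spoon',5)):
    for d in env.masks_of('top',q)[:4]:
        ys,xs=np.nonzero(d['mask']); 
        print(q,round(d['score'],2),d['box'],len(xs),back(C,(xs.mean(),ys.mean()),z).round(0)[:2])
for nm,uv,z in (('basket',(196,244.5),10),('rack',(303,206),130)): print(nm,back(C,uv,z))
E
```

```text
pack1_mid 0.47 [204.9, 249.8, 14.3, 16.5] 210 [451. 280.]
pack2_mid 0.55 [168.1, 250.8, 18.2, 19.6] 239 [440. 385.]
pack3_mid 0.74 [279.1, 179.4, 52.4, 54.4] 2490 [625. -24.]
pack3_mid 0.7 [202.0, 221.6, 19.7, 20.8] 239 [541. 283.]
pack4_mid 0.76 [172.4, 217.8, 18.9, 23.3] 232 [542. 373.]
pack4_mid 0.48 [172.4, 186.0, 9.4, 16.0] 98 [653. 395.]
pack4_mid 0.43 [130.6, 222.8, 13.0, 14.4] 95 [539. 521.]
tin_mid 0.91 [279.4, 178.2, 55.6, 54.3] 2536 [601. -16.]
lid_grip 0.94 [372.8, 219.6, 52.2, 54.8] 2065 [ 500. -328.]
lid_grip 0.41 [219.7, 155.0, 21.7, 23.1] 392 [757. 218.]
mug_a 0.67 [339.7, 151.3, 33.5, 29.4] 724 [ 748. -195.]
jar 0.6 [219.4, 153.0, 24.7, 24.2] 463 [738. 208.]
bowl 0.73 [260.1, 251.6, 28.6, 25.9] 611 [437.  70.]
spoon 0.63 [318.1, 239.1, 14.9, 48.6] 352 [429. -89.]
basket [492.69978087 328.33087656  10.        ]
rack [607.21612604 -13.10469619 130.        ]
```

Run:
```python
from h import *
env.reach([560,328,250],[-90,0,0]); print(env.get_clock())
im,C=shot('wrist','w1.png')
for q in ('pack1_mid','pack2_mid','pack3_mid','pack4_mid'):
    for d in env.masks_of('wrist',q)[:3]:
        ys,xs=np.nonzero(d['mask']); b=back(C,(xs.mean(),ys.mean()),25)
        print(q,round(d['score'],2),d['box'],len(xs),b.round(0)[:2])
        if len(xs)>100: print('   ',np.round(fitbox(C,d['mask'],boxpts(60,34,6,36),(b[0],b[1],0)),3))
```

```text
2.2833
pack1_mid 0.88 [224.0, 73.9, 36.4, 55.8] 1596 [446. 278.]
    [4.48050e+02 2.79354e+02 1.27000e-01 9.06000e-01]
pack1_mid 0.23 [198.4, 45.8, 171.6, 174.5] 20718 [482. 329.]
    [4.15166e+02 3.34188e+02 1.25400e+00 9.40000e-02]
pack2_mid 0.71 [309.6, 65.6, 38.2, 54.3] 1638 [437. 383.]
    [ 4.38615e+02  3.82381e+02 -1.56000e-01  9.02000e-01]
pack4_mid 0.76 [294.5, 152.4, 40.5, 48.1] 1319 [538. 371.]
    [5.38232e+02 3.70547e+02 3.54000e-01 9.29000e-01]
pack4_mid 0.72 [317.0, 240.5, 22.6, 27.4] 532 [648. 392.]
    [6.52118e+02 3.92031e+02 2.13000e-01 4.06000e-01]
pack4_mid 0.7 [409.5, 157.3, 29.2, 30.6] 702 [534. 514.]
    [5.34149e+02 5.14151e+02 1.02700e+00 4.10000e-01]
```

View pics/w1.png

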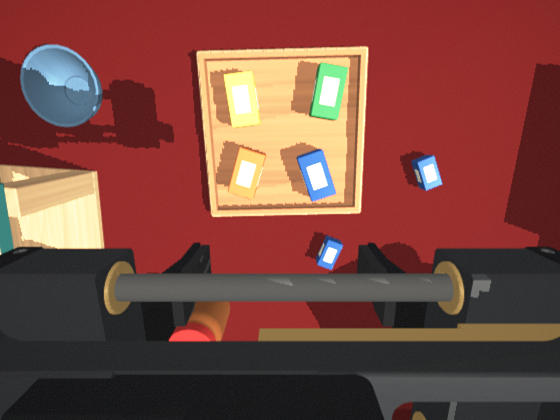

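Run:
```python
from h import *
env.reach([675,-16,380],[-90,0,0]); print(env.get_clock())
im,C=shot('wrist','w2.png')
for d in env.masks_of('wrist','tin_mid')[:2]:
        ys,xs=np.nonzero(d['mask']); b=back(C,(xs.mean(),ys.mean()),165)
        print(round(d['score'],2),d['box'],len(xs),b.round(0)[:2])
        print('   ',np.round(fitbox(C,d['mask'],boxpts(150,144,130,176),(b[0],b[1],0),sym=False),4))
        cv2.imwrite('pics/m2.png',(d['mask']*255).astype(np.uint8))
        break
for q in ('rack_top','lid_grip'):
    for d in env.masks_of('wrist',q)[:2]: print(q,d['score'],d['box'])
```

```text
3.9667
0.96 [218.4, 53.7, 131.2, 145.1] 15991 [595. -18.]
    [ 6.000088e+02 -1.756320e+01 -9.620000e-02  9.751000e-01]
rack_top 0.8 [228.6, 186.6, 109.9, 18.2]
lid_grip 0.59 [30.1, 8.4, 113.6, 112.6]
```

View pics/w2.png

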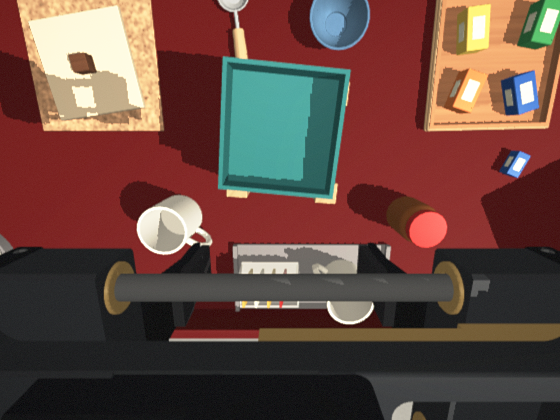

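```bash
cat >> h.py <<'E'
def overlay(im,C,boxes,fn,crop=None,s=3):
    """boxes: list of (dx,dy,z0,z1,x,y,yaw)"""
    o=cv2.resize(im[:,:,::-1],None,fx=s,fy=s,interpolation=cv2.INTER_CUBIC)
    for b in boxes:
        for z in b[2:4]:
            P=place(np.array([[b[0]/2,b[1]/2,z],[b[0]/2,-b[1]/2,z],[-b[0]/2,-b[1]/2,z],[-b[0]/2,b[1]/2,z]]),*b[4:7])
            uv=(proj(C,P)+.5)*s-.5
            cv2.polylines(o,[np.round(uv).astype(np.int32)],True,(255,0,255) if z==b[3] else (0,255,255),1,cv2.LINE_AA)
    if crop: x,y,w,h=crop; o=o[y*s:(y+h)*s,x*s:(x+w)*s]
    cv2.imwrite('pics/'+fn,o)
E
python3 - <<'E'
from h import *
im,C=shot('wrist')
t=(600,-17.6,-.0962)
overlay(im,C,[(150,144,130,176)+t,(140,134,135,176)+t,(162,156,130,130)+t,(102,96,130,130)+t],'o2.png',(200,40,170,170),4)
E
```

```text
(no output)
```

View pics/o2.png

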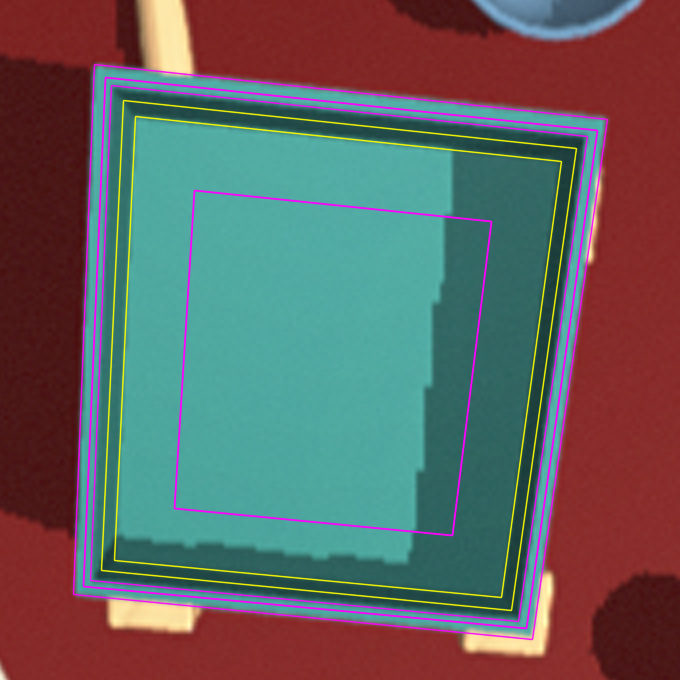

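Candidates for blue pack4, from the w1 picture: (316,175) in the basket, (330,253) and (428,172) loose on the counter. The two on the counter are clearly smaller. I choose the one in the basket and check it in a crop.

```bash
cat >> h.py <<'E'
HUE={'pack1_mid':(22,34),'pack2_mid':(45,85),'pack3_mid':(8,19),'pack4_mid':(105,130)}
def look(fn=None):
    env.reach([560,328,250],[-90,0,0]); return shot('wrist',fn)
def findpack(C,q):
    out=None
    for d in env.masks_of('wrist',q):
        ys,xs=np.nonzero(d['mask'])
        if len(xs)<900 or len(xs)>3000: continue
        b=back(C,(xs.mean(),ys.mean()),25)
        f=fitbox(C,d['mask'],boxpts(60,34,6,36),(b[0],b[1],0))
        if out is None or f[3]>out[3]: out=f
    return out
E
python3 - <<'E'
from h import *
im,C=look()
fs=[findpack(C,f'pack{i}_mid') for i in (1,2,3,4)]
print(np.round([f if f else (0,)*4 for f in fs],3))
overlay(im,C,[(60,34,6,36)+f[:3] for f in fs if f],'o3.png',(190,30,260,250),3)
E
```

```text
[[ 4.47591e+02  2.79032e+02  1.32000e-01  9.14000e-01]
 [ 5.39126e+02  3.70745e+02  3.60000e-01  9.32000e-01]
 [ 5.35869e+02  2.81676e+02 -3.10000e-01  9.46000e-01]
 [ 4.47881e+02  2.78654e+02  1.60000e-01  9.47000e-01]]
```

View pics/o3.png

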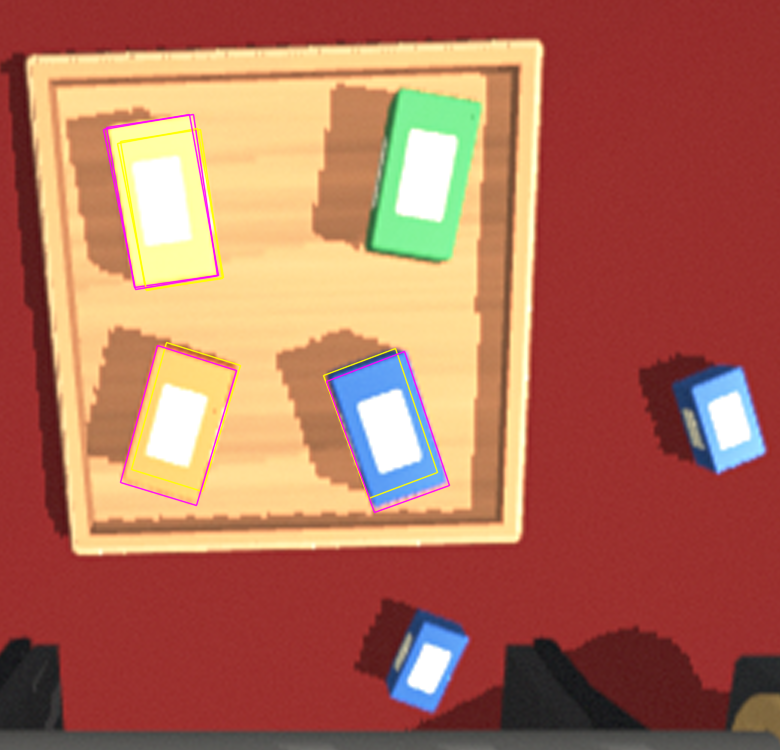

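The crop shows the pack in the basket at (130,140 in the crop grid) fits the 60x34 outline, while the other two blue packs are about 2/3 of that size. The network mixes up classes, so I'll add a hue check and start with blue.

```bash
cat >> h.py <<'E'
import json
TIN=(600,-17.6,-.0962)
def findcol(im,C,q):
    hsv=cv2.cvtColor(im,cv2.COLOR_RGB2HSV); lo,hi=HUE[q]; out=None
    for qq in [q]+[f'pack{i}_mid' for i in (1,2,3,4) if f'pack{i}_mid'!=q]:
        for d in env.masks_of('wrist',qq):
            m=d['mask']; n=m.sum()
            if n<900 or n>3000: continue
            h=hsv[m]; h=h[h[:,1]>70][:,0]
            hm=np.median(h)
            if not lo<=hm<=hi: continue
            ys,xs=np.nonzero(m); b=back(C,(xs.mean(),ys.mean()),25)
            f=fitbox(C,m,boxpts(60,34,6,36),(b[0],b[1],0))
            if out is None or f[3]>out[3]: out=f
        if out and out[3]>.85: return out
    return out
def wrap(a): return (a+np.pi/2)%np.pi-np.pi/2
def pick(q,fn):
    im,C=look(fn); f=findcol(im,C,q); print(q,np.round(f,3) if f else None)
    if not f or f[3]<.85: return False
    yaw=np.degrees(wrap(f[2]))
    env.let_go()
    env.reach([f[0],f[1],120],[-90,0,yaw])
    hit=env.line_to([f[0],f[1],24.5],rate=120,force_limit=8)
    env.grasp(20); w=env.get_gripper_width(); print('hit',hit,'w',w,env.get_tcp_pos())
    env.line_to([f[0],f[1],150],rate=200)
    return abs(w-34)<5
def put(lx,ly):
    x,y=place(np.array([[lx,ly,0.]]),*TIN)[0][:2]; yaw=np.degrees(TIN[2])
    env.reach([x,y,260],[-90,0,yaw]); env.line_to([x,y,180],rate=120)
    print('w',env.get_gripper_width(),env.get_tcp_pos())
    env.let_go(); env.line_to([x,y,260],rate=250)
    print('t',env.get_clock())
E
python3 - <<'E'
from h import *
if pick('pack4_mid','w3.png'): put(34,28)
E
```

```text
pack4_mid [5.39626e+02 3.70783e+02 3.60000e-01 9.02000e-01]
hit False w 33.894000797666294 [539.59841552 370.81804501  24.47348888]
w 33.83951747423168 [637.14877017   7.19548031 180.67843036]
t 13.5583
```

Run:
```python
from h import *
env.reach([675,-16,380],[-90,0,0]); im,C=shot('wrist'); overlay(im,C,[],'w4.png',(150,0,400,250),2)
if pick('pack3_mid','w5.png'): put(-34,28)
env.reach([675,-16,380],[-90,0,0]); im,C=shot('wrist'); overlay(im,C,[],'w6.png',(150,0,400,250),2)
```

```text
pack3_mid None
```

View pics/w6.png

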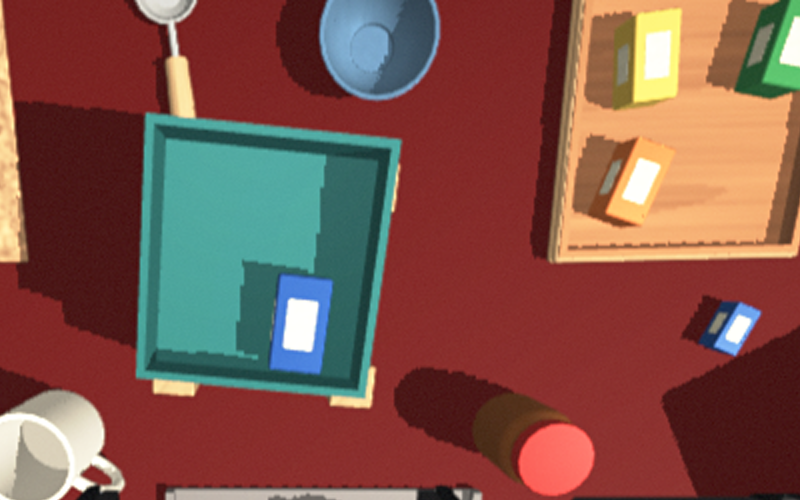

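Run:
```python
from h import *
im,C=look('w7.png'); hsv=cv2.cvtColor(im,cv2.COLOR_RGB2HSV)
for i in (1,2,3,4):
  for d in env.masks_of('wrist',f'pack{i}_mid'):
    m=d['mask']; h=hsv[m]; h=h[h[:,1]>70]
    print(i,round(d['score'],2),d['box'],m.sum(),np.median(h,axis=0))
```

```text
1 0.56 [227.8, 69.0, 34.4, 57.1] 1606 [ 30.  90. 255.]
1 0.26 [232.8, 145.4, 38.2, 53.8] 1331 [ 22. 133. 255.]
2 0.82 [308.3, 60.0, 41.2, 57.3] 1644 [ 66. 121. 243.]
3 0.71 [227.7, 69.4, 36.8, 56.5] 1656 [ 30.  90. 255.]
3 0.63 [234.7, 144.4, 35.5, 51.7] 1282 [ 22. 133. 255.]
4 0.87 [319.9, 236.0, 23.2, 31.4] 559 [108. 163. 244.]
4 0.77 [412.6, 153.5, 33.6, 34.5] 726 [105. 124. 252.]
```

```bash
sed -i "s/'pack1_mid':(22,34)/'pack1_mid':(26,36)/;s/'pack3_mid':(8,19)/'pack3_mid':(8,25)/" h.py
python3 - <<'E'
from h import *
for q,l in (('pack3_mid',(-36,30)),('pack2_mid',(32,-28))):
    if pick(q,q+'_look.png'): put(*l)
    else: break
env.reach([675,-16,380],[-90,0,0]); im,C=shot('wrist'); overlay(im,C,[],'w8.png',(150,0,400,250),2)
E
```

```text
pack3_mid [ 5.35389e+02  2.81110e+02 -3.23000e-01  9.33000e-01]
hit False w 34.10440280711523 [535.40894755 281.15366868  24.48348364]
w 33.68594943297161 [567.61856126  16.05420218 180.53009194]
t 26.35
pack2_mid [ 4.38492e+02  3.81880e+02 -1.94000e-01  8.96000e-01]
hit False w 33.720074926561814 [438.48166113 381.9062698   24.46906571]
w 33.85974199543436 [629.75765704 -48.42482579 180.70246507]
t 35.4
```

View pics/w8.png

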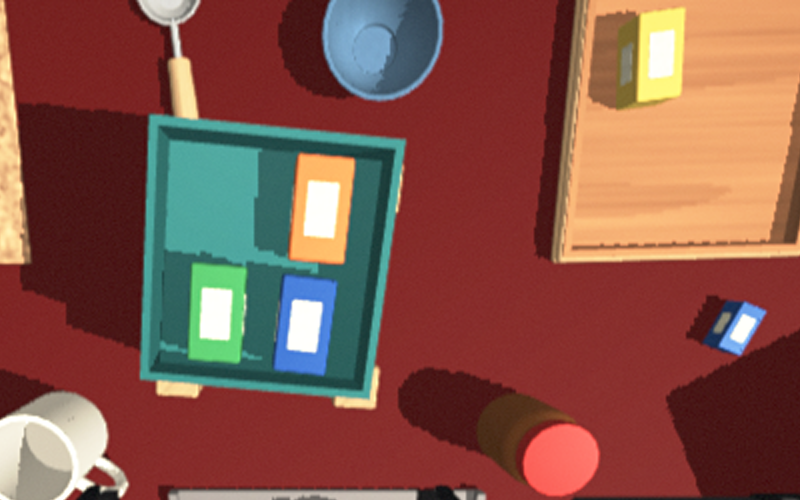

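Blue, orange and green lie flat in the tin. Only yellow is still in the basket, at (660,55).

Run:
```python
from h import *
if pick('pack1_mid','p1_look.png'): put(-36,-30)
env.reach([675,-16,380],[-90,0,0]); im,C=shot('wrist'); 
d=env.masks_of('wrist','tin_mid')[0]; print(d['score'])
m=cv2.morphologyEx(d['mask'].astype(np.uint8),cv2.MORPH_CLOSE,np.ones((5,5)))
c,_=cv2.findContours(m,0,2); m=np.zeros_like(m); cv2.drawContours(m,[max(c,key=cv2.contourArea)],-1,1,-1)
f=fitbox(C,m,boxpts(150,144,130,176),TIN,sym=False); print(np.round(f,4))
overlay(im,C,[(150,144,130,176)+f[:3]],'w9.png',(200,30,170,170),4)
# lid look
env.reach([570,-328,260],[-90,0,0]); im,C=shot('wrist','w10.png')
for d in env.masks_of('wrist','lid_grip')[:2]:
    ys,xs=np.nonzero(d['mask']); b=back(C,(xs.mean(),ys.mean()),18)
    f=fitbox(C,d['mask'],boxpts(150,144,8,18),(b[0],b[1],0),sym=False); print(d['score'],np.round(f,4))
    overlay(im,C,[(150,144,8,18)+f[:3],(26,26,18,40)+f[:3]],'w11.png',(180,30,200,200),4); break
print(env.get_clock())
```

```text
pack1_mid [4.47806e+02 2.79920e+02 1.62000e-01 8.98000e-01]
hit False w 33.55591336187781 [447.80240802 279.87268494  24.46260219]
w 33.64601598428752 [561.87546878 -43.79075149 180.59248535]
t 44.9
0.78
[ 6.005913e+02 -1.734860e+01 -9.980000e-02  9.833000e-01]
0.83 [ 4.986940e+02 -3.297559e+02  1.520000e-01  9.722000e-01]
47.125
```

View pics/w9.png

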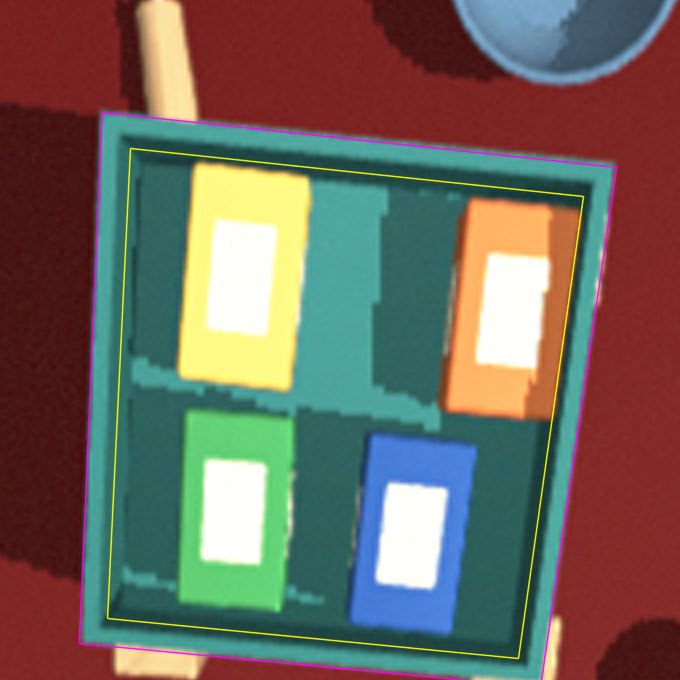

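View pics/w11.png

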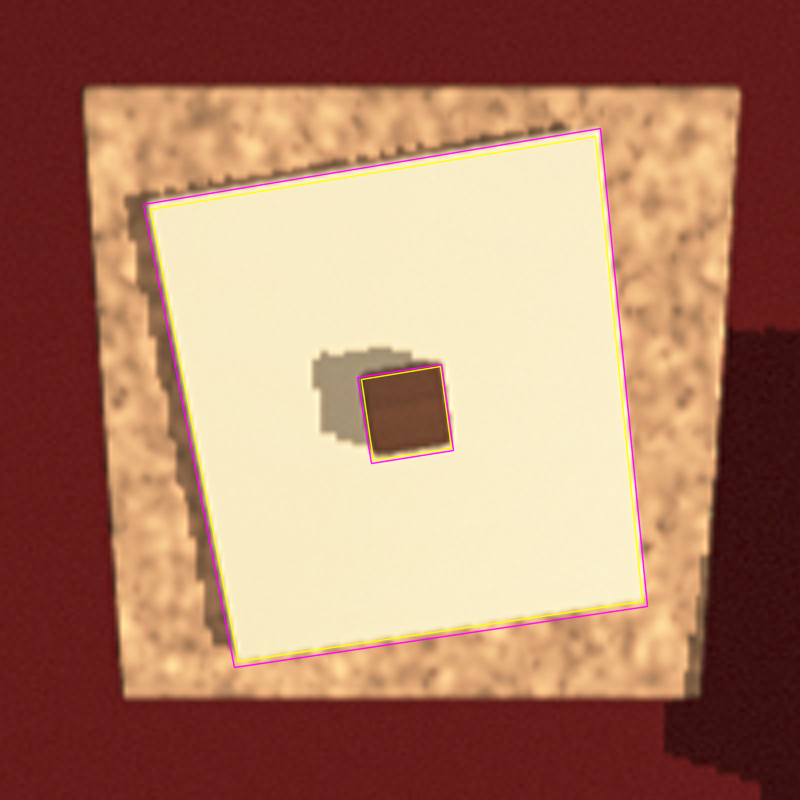

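Run:
```python
from h import *
im,C=shot('scene'); overlay(im,C,[],'s1.png',(180,150,140,130),5)
env.reach([675,-16,300],[-90,0,0]); im,C=shot('wrist','w12.png')
for q in (1,2,3,4):
    for d in env.masks_of('wrist',f'pack{q}_mid')[:3]:
        m=d['mask']
        if 1000<m.sum()<5000:
            ys,xs=np.nonzero(m); b=back(C,(xs.mean(),ys.mean()),160)
            print(q,d['box'],np.round(fitbox(C,m,boxpts(60,34,135,165),(b[0],b[1],0)),3))
```

```text
1 [237.2, 52.5, 39.9, 73.0] [ 5.62036e+02 -4.43300e+01 -9.20000e-02  9.16000e-01]
2 [233.8, 127.0, 41.1, 65.0] [ 6.29594e+02 -4.89600e+01 -1.04000e-01  9.55000e-01]
2 [318.1, 62.2, 46.5, 72.2] [ 5.71495e+02  3.51030e+01 -1.00000e-01  9.36000e-01]
3 [321.3, 63.2, 45.4, 71.2] [ 5.70891e+02  3.50510e+01 -1.27000e-01  9.18000e-01]
4 [290.4, 142.6, 37.5, 59.3] [ 6.36848e+02  5.59600e+00 -1.24000e-01  9.02000e-01]
```

View pics/s1.png

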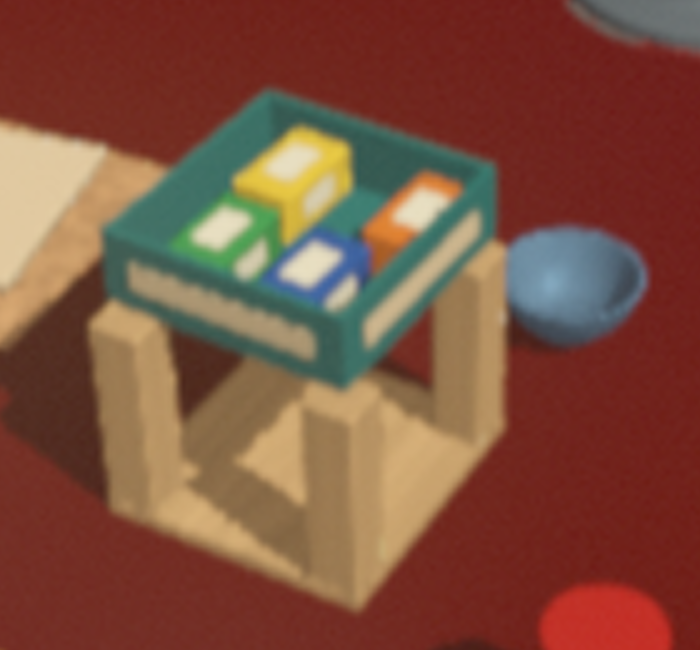

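View pics/w12.png

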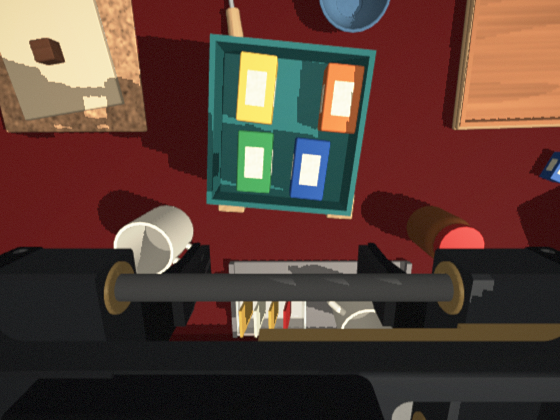

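Run:
```python
from h import *
L=(498.7,-329.5,.152); yaw=np.degrees(L[2])
env.let_go(); env.reach([L[0],L[1],120],[-90,0,yaw])
print(env.line_to([L[0],L[1],22.5],rate=100,force_limit=8)); env.grasp(40); print(env.get_gripper_width(),env.get_tcp_pos())
env.line_to([L[0],L[1],230],rate=150)
ty=np.degrees(-.098)
env.reach([600.3,-17.3,260],[-90,0,ty])
im,C=shot('wrist','w13.png'); p,r=env.get_tcp_pos(),env.get_tcp_rot(); print(p,r,env.get_gripper_width(),env.get_clock())
z=p[2]-4.5 # plate top if gripped as planned
overlay(im,C,[(150,144,z-10,z,p[0],p[1],np.radians(r[2])),(150,144,130,176,600.3,-17.3,-.098)],'w14.png',(80,0,400,250),2)
```

```text
False
25.741222936815493 [ 498.70458403 -329.48462645   22.48690258]
[600.06393857 -19.58788916 259.71622865] [-9.00648352e+01  2.66650811e-02 -5.79043009e+00] 25.44338265665276 55.3667
```

View pics/w14.png

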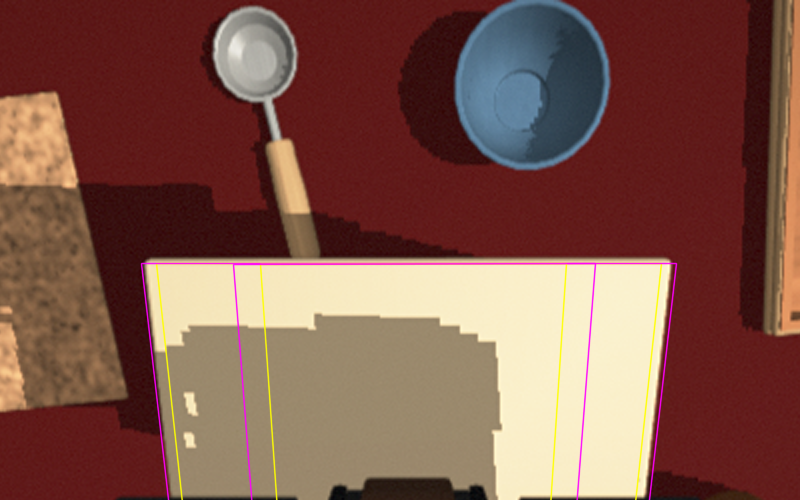

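Run:
```python
from h import *
print(env.get_tcp_pos(),env.get_tcp_rot())
ty=np.degrees(-.098)
env.line_to([600.8,-17.2,202],rate=100,rot=[-90,0,ty]); env.dwell(.3)
print(env.get_tcp_pos(),env.get_tcp_rot())
im,C=shot('wrist'); overlay(im,C,[(150,144,130,176,600.3,-17.3,-.098)],'w15.png',(80,60,400,190),2)
im,C=shot('scene'); overlay(im,C,[(150,144,130,176,600.3,-17.3,-.098)],'s2.png',(180,120,140,130),5)
```

```text
[600.06393857 -19.58788916 259.71622865] [-9.00648352e+01  2.66650811e-02 -5.79043009e+00]
[601.06993854 -17.17554732 202.53636229] [-8.99919341e+01 -5.70671253e-02 -5.61266716e+00]
```

View pics/w15.png

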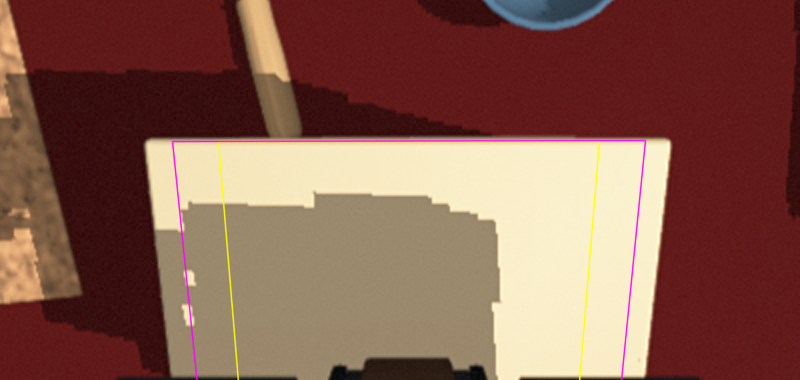

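View pics/s2.png

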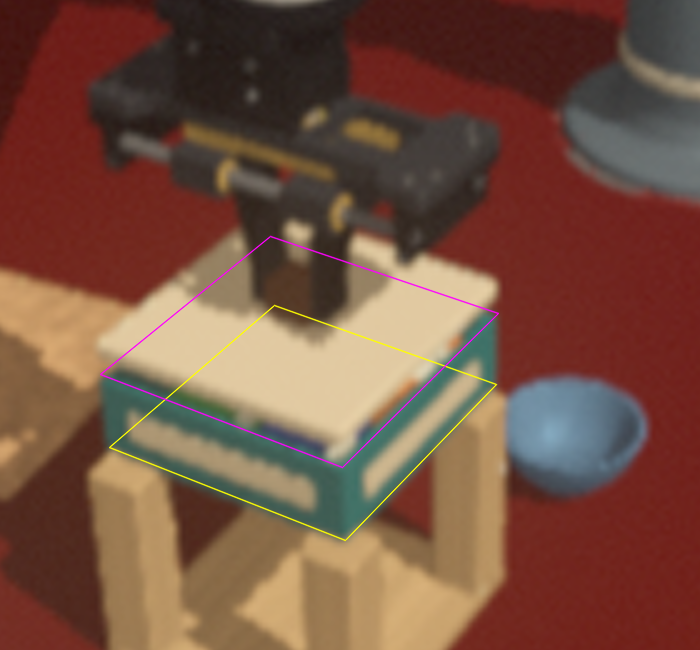

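Run:
```python
from h import *
f0=env.get_wrist_force(); ty=np.degrees(-.098)
h=env.line_to([600.8,-17.2,189.3],rate=25,rot=[-90,0,ty],force_limit=8)
print(h,env.get_tcp_pos(),env.get_wrist_force()-f0)
im,C=shot('scene'); overlay(im,C,[(150,144,176,186,600.3,-17.3,-.098)],'s3.png',(180,120,140,130),5)
im,C=shot('wrist'); overlay(im,C,[],'w16.png',(80,60,400,190),2)
```

```text
True [600.62989357 -17.19932791 190.45679075] [-0.25339332 -0.27293959  5.79554193]
```

View pics/s3.png

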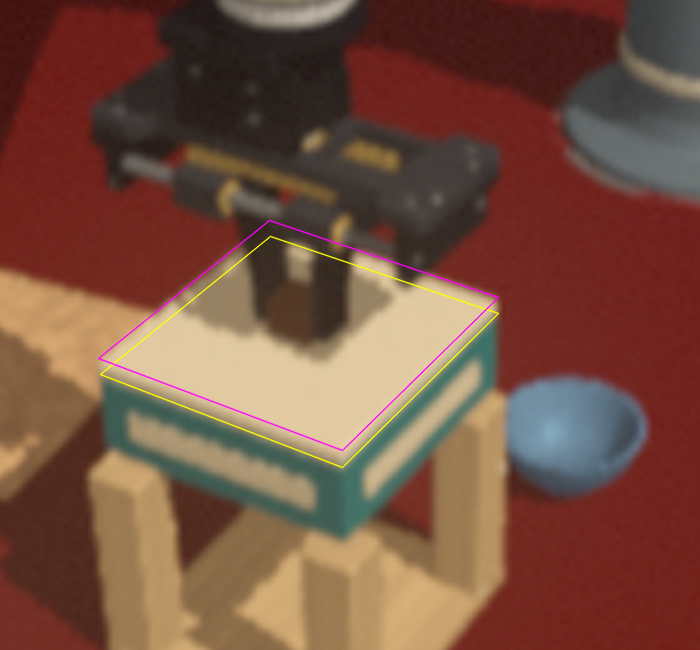

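```bash
cat >> h.py <<'E'
def ori(ang,s,roll=0):
    """tool y horizontal along heading ang(rad); tool z = s*up, then rotated by roll deg about tool y"""
    y=np.array([np.cos(ang),np.sin(ang),0]); z=np.array([0,0,s]); x=np.cross(y,z)
    M=np.column_stack([x,y,z])@rot([0,roll,0])
    return R.from_matrix(M).as_euler('xyz',degrees=True)
E
python3 - <<'E'
from h import *
env.let_go(); p=env.get_tcp_pos(); print(p)
env.line_to([p[0],p[1],260],rate=120)
c=np.array([600.3,-17.3]); 
for name,ang in (('front',-.098),('from+y',-.098-np.pi/2),('from-y',-.098+np.pi/2),('back',-.098+np.pi)):
    u=np.array([np.cos(ang),np.sin(ang)])
    for s in (1,-1):
        for d,z,roll in ((-20,158,0),(-160,158,0),(-20,320,0),(-20,320,90),(-20,320,-90),(-20,320,180),(-20,158,180)):
            q=env.inverse_kinematics([*(c+u*d),z],ori(ang,s,roll))
            print(name,s,d,z,roll,None if q is None else np.round(q,0))
E
```

```text
[599.98287362 -17.21681008 189.78020643]
front 1 -20 158 0 None
front 1 -160 158 0 None
front 1 -20 320 0 None
front 1 -20 320 90 None
front 1 -20 320 -90 None
front 1 -20 320 180 None
front 1 -20 158 180 None
front -1 -20 158 0 None
front -1 -160 158 0 None
front -1 -20 320 0 None
front -1 -20 320 90 None
front -1 -20 320 -90 None
front -1 -20 320 180 None
front -1 -20 158 180 None
from+y 1 -20 158 0 [ -66.   77.   63.   95.   20.   75. -118.]
from+y 1 -160 158 0 [ -69.   80.   63.   81.   16.   90. -114.]
from+y 1 -20 320 0 [ -66.   61.   63.   95.   34.   82. -116.]
from+y 1 -20 320 90 [-44.  44.  21.  93.  56. 104. 135.]
from+y 1 -20 320 -90 [-43.  44.  20.  93.  56. 105. -45.]
from+y 1 -20 320 180 [-38.  43.  13.  93.  59. 108.  43.]
from+y 1 -20 158 180 [-39.  56.  14.  93.  53. 100.  32.]
from+y -1 -20 158 0 [-39.  56.  14.  93.  53. 100.  32.]
from+y -1 -160 158 0 [-45.  61.  12.  79.  48. 111.  37.]
from+y -1 -20 320 0 [-38.  43.  13.  93.  59. 108.  43.]
from+y -1 -20 320 90 [-43.  44.  20.  93.  56. 105. -45.]
from+y -1 -20 320 -90 [-44.  44.  21.  93.  56. 104. 135.]
from
[... 709 characters left out ...]
om-y -1 -20 320 90 [  58.   49.  -46.   96.  -54.   82. -143.]
from-y -1 -20 320 -90 [ 58.  49. -46.  96. -54.  82.  37.]
from-y -1 -20 320 180 [ 58.  49. -46.  96. -54.  82. 127.]
from-y -1 -20 158 180 [ 45.  56. -24.  97. -59.  86. 145.]
back 1 -20 158 0 None
back 1 -160 158 0 None
back 1 -20 320 0 None
back 1 -20 320 90 None
back 1 -20 320 -90 None
back 1 -20 320 180 None
back 1 -20 158 180 None
back -1 -20 158 0 None
back -1 -160 158 0 None
back -1 -20 320 0 None
back -1 -20 320 90 None
back -1 -20 320 -90 None
back -1 -20 320 180 None
back -1 -20 158 180 None<sys>:0: UserWarning: Gimbal lock detected. Setting third angle to zero since it is not possible to uniquely determine all angles.
```

Run:
```python
from h import *
import pickle
S=[]
for i,(p) in enumerate(([655,-200,330],[655,165,330])):
    env.reach(p,[-90,0,0]); env.dwell(.2); im,C=shot('wrist',f'r{i}.png'); S.append((im,C))
im,C=shot('top','r2.png'); S.append((im,C))
im,C=shot('scene','r3.png'); S.append((im,C))
pickle.dump(S,open('rack.pkl','wb')); print(env.get_clock())
t=(600.3,-17.3,-.098)
for i in (0,1):
    overlay(*S[i],[(150,144,130,186)+t,(162,156,0,8)+t],f'ro{i}.png',(80,0,400,260),2)
```

```text
61.8083
```

View pics/ro0.png

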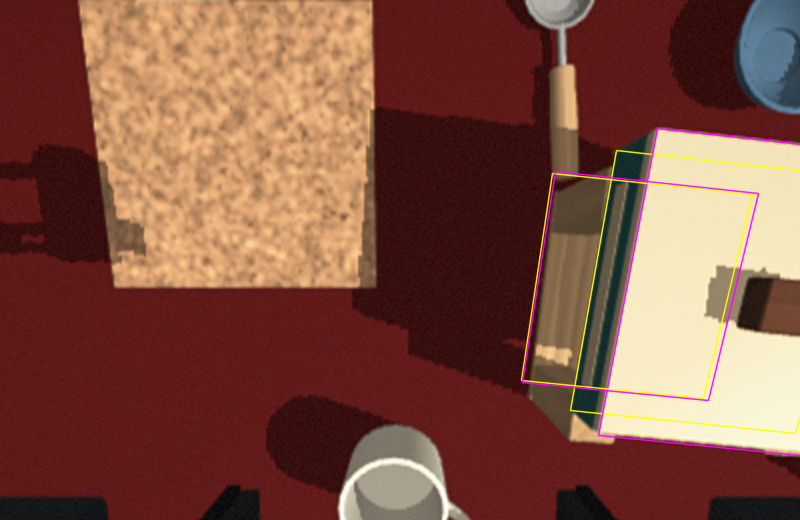

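View pics/ro1.png

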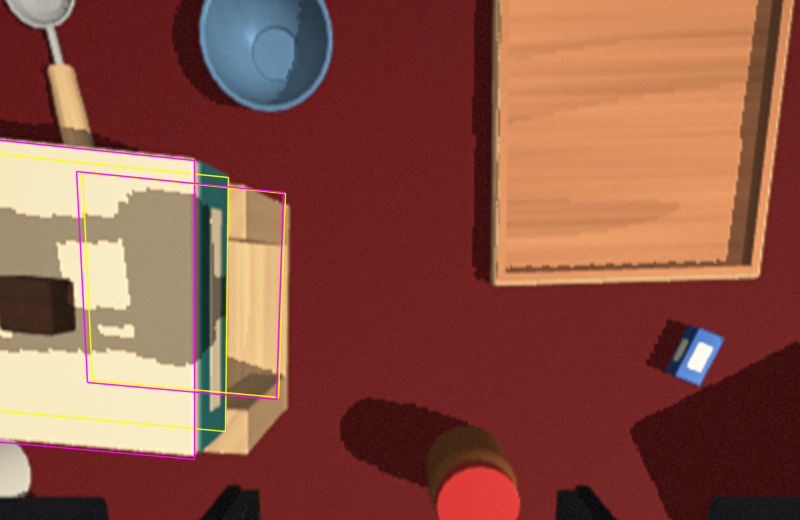

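```bash
cat > rackfit.py <<'E'
from h import *
def rackparts(x,y,yaw):
    L=[place(boxpts(162,156,0,8),x,y,yaw)]
    for sx in(-1,1):
        for sy in (-1,1): L.append(place(boxpts(30,30,0,130)+[sx*66,sy*63,0],x,y,yaw))
    return L
def um(C,parts):
    m=np.zeros((420,560))
    for P in parts: m=np.maximum(m,hullmask(C,P))
    return m
def rackfit(S,ex,tinparts,x0,fn=None,it=True):
    D=[]
    for (im,C),e in zip(S,ex):
        a=im.astype(float); fg=(a[...,1]/(a[...,0]+1)>.42).astype(np.float32)
        p=um(C,rackparts(*x0)+tinparts)
        V=cv2.dilate((p>.5).astype(np.uint8),np.ones((17,17))).astype(np.float32)
        V[240:]*= e is not None and 1
        if e is not None:
            for (l,t,r,b) in e: V[t:b,l:r]=0
        D.append((C,fg,V,um(C,tinparts)))
    def cost(q):
        c=0
        for C,fg,V,tm in D:
            m=np.maximum(tm,um(C,rackparts(q[0],q[1],q[2]/50)))
            c+=(np.abs(m-fg)*V).sum()
        return c
    s=np.array([x0[0],x0[1],x0[2]*50])
    r=minimize(cost,s,method='Nelder-Mead',options=dict(initial_simplex=np.vstack([s,s+[6,0,0],s+[0,6,0],s+[0,0,3]]),xatol=.05,fatol=.1))
    print(np.round([r.x[0],r.x[1],r.x[2]/50,r.fun],4))
    return r.x[0],r.x[1],r.x[2]/50,D
E
cat > rf.py <<'E'
from rackfit import *; import pickle
S=pickle.load(open('rack.pkl','rb'))
t=(600.3,-17.3,-.098)
tp=[place(boxpts(150,144,130,186),*t),place(boxpts(26,26,186,208),*t)]
E0=[(340,0,371,90),(0,0,330,240)]; 
res={}
for name,idx in (('r0',[0]),('r1',[1]),('both',[0,1]),('scene',[3]),('all',[0,1,3])):
    EX={0:[(340,0,371,92),(0,0,335,420),(0,225,560,420)],1:[(0,0,120,75),(0,215,110,420),(0,235,560,420)],3:[(279,185,330,225),(0,0,195,420)]}
    x,y,w,D=rackfit([S[i] for i in idx],[EX[i] for i in idx],tp,(604,-14,-.06))
im,C=S[0]; 
for i in (0,1,3):
    im,C=S[i]; overlay(im,C,[(162,156,0,8,x,y,w),(162,156,130,130,x,y,w),(150,144,130,186)+t],f'rr{i}.png',((80,0,400,260) if i<3 else (170,120,160,150)),2 if i<3 else 4)
E
python3 rf.py
```

```text
[ 6.118008e+02 -1.225560e+01 -6.750000e-02  6.270902e+02]
[ 6.1183030e+02 -1.2602800e+01 -7.0300000e-02  1.0285843e+03]
[ 6.1190360e+02 -1.2378400e+01 -6.9200000e-02  1.6584471e+03]
[ 6.173625e+02 -1.348560e+01 -7.060000e-02  6.239098e+02]
[ 6.1171370e+02 -1.2477700e+01 -6.5100000e-02  2.3820588e+03]
```

View pics/rr1.png

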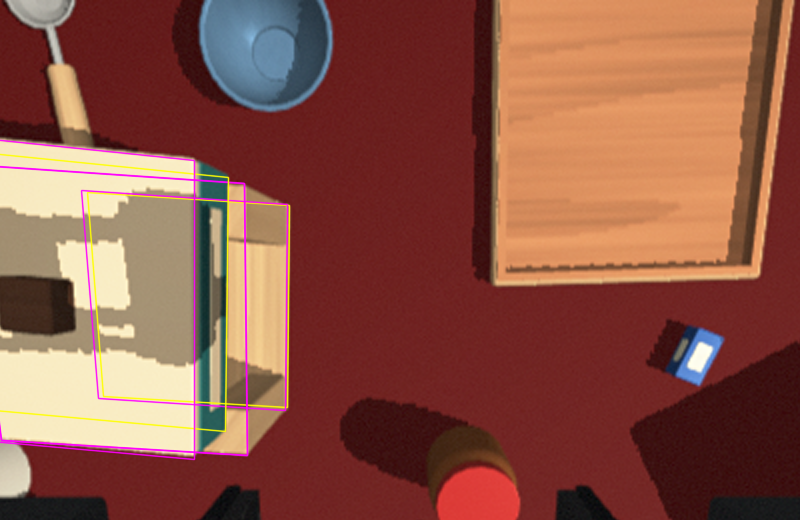

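View pics/rr3.png

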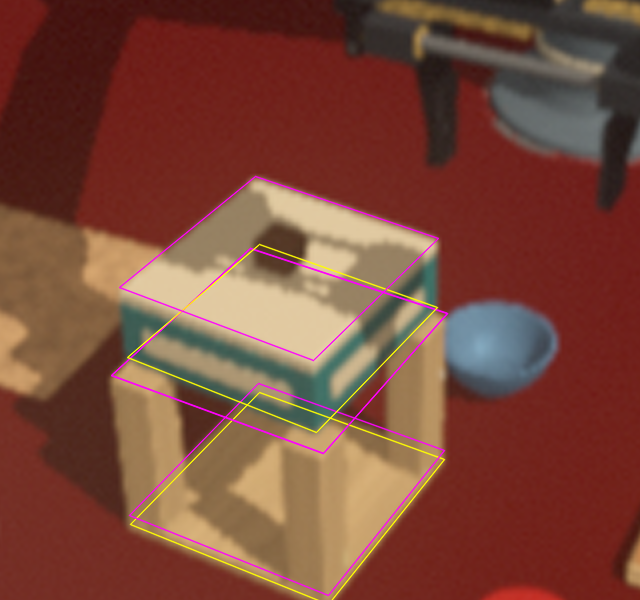

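View pics/rr0.png

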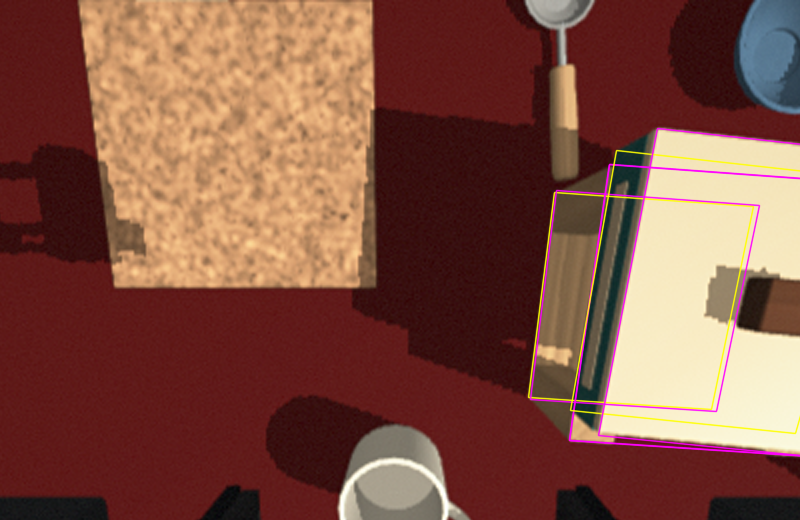

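```bash
python3 - <<'E' 2>&1 | grep -v Gimbal
from h import *
c=np.array([600.3,-17.3]); a=-.098+np.pi/2; u=np.array([np.cos(a),np.sin(a)]); o=ori(a,1); print(o)
# settle lid/tin fit now from overhead first
env.let_go()
q=env.inverse_kinematics([*(c-150*u),320],o); print(q)
env.reach([*(c-150*u),320],o); print(env.get_q().round(1),env.get_clock())
try:
    env.line_to([*(c-150*u),158],rate=150,rot=o); print(env.get_q().round(1),env.get_tcp_pos(),env.get_tcp_rot())
except env.PlanningError as e: print('PE',e)
im,C=shot('scene','s4.png'); shot('top','t4.png'); shot('wrist','w17.png')
E
```

```text
[ 0.          0.         -5.61498639]
[ 51.0239764   46.27512521 -21.44475525  86.95692988 -58.87594321
 103.20974742 130.7117696 ]
[ 50.9  46.2 -21.6  86.9 -58.9 103.2 130.7] 63.3667
[ 49.7  58.6 -19.3  87.1 -53.6  97.8 141.8] [ 585.98357923 -166.67502681  159.04459433] [-0.02836731 -0.10295092 -5.61224281]
```

View pics/s4.png

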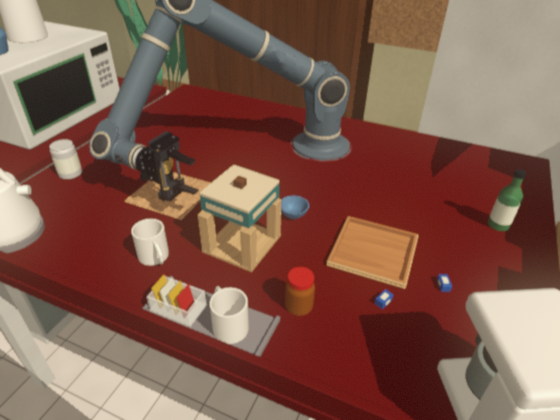

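View pics/w17.png

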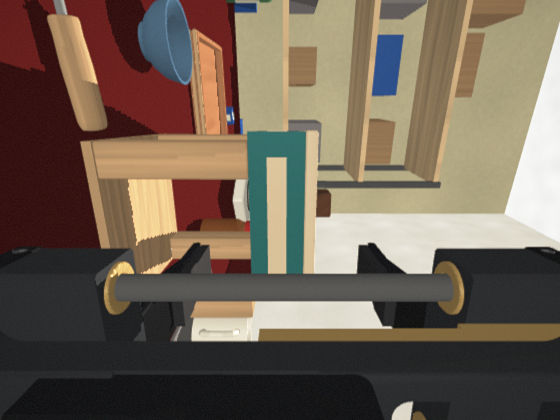

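```bash
python3 - <<'E' 2>&1 | grep -v Gimbal
from h import *
c=np.array([600.3,-17.3]); a=-.098+np.pi/2; u=np.array([np.cos(a),np.sin(a)]); o=ori(a,1)
print(env.line_to([*(c-20*u),158],rate=80,rot=o,force_limit=8),env.get_tcp_pos(),env.get_tcp_rot(),env.get_q().round(1))
im,C=shot('scene'); overlay(im,C,[],'s5.png',(130,110,200,150),4)
E
```

```text
False [598.48135275 -37.7543409  157.82759046] [-2.61419237e-02 -1.24133955e-03 -5.66231422e+00] [ 46.1  56.7 -26.4  97.1 -57.5  85.  144.4]
```

View pics/s5.png

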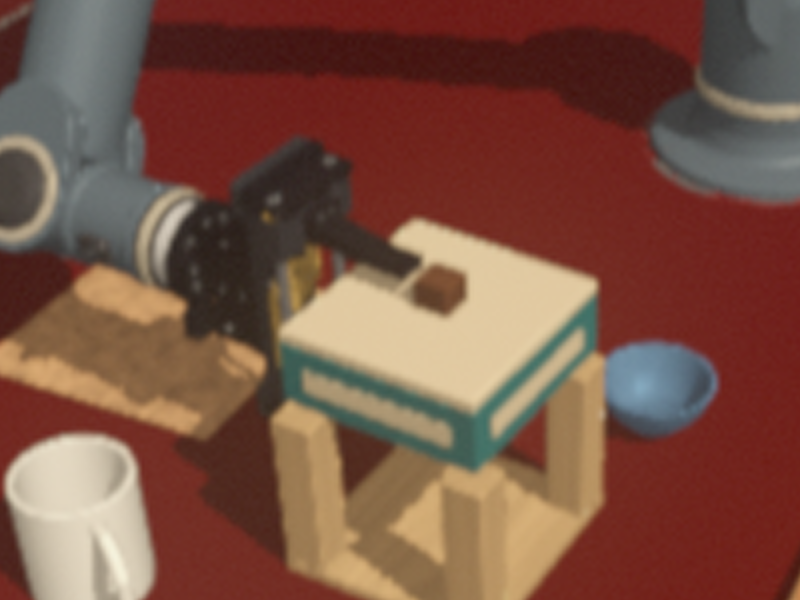

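```bash
python3 - <<'E' 2>&1 | grep -v Gimbal
from h import *
env.grasp(60); env.dwell(.3); print('w',env.get_gripper_width(),env.get_tcp_pos(),env.get_wrist_force())
p=env.get_tcp_pos()
env.line_to([p[0],p[1],p[2]+8],rate=30); print(env.get_gripper_width(),env.get_wrist_force(),env.get_moment())
env.line_to([p[0],p[1],340],rate=100); print(env.get_gripper_width(),env.get_q().round(1),env.get_clock())
im,C=shot('scene'); overlay(im,C,[],'s6.png',(100,50,220,165),3)
E
```

```text
w 55.676135957347775 [598.35123918 -37.17773762 158.19703263] [-0.43946448  0.23412175  1.61047752]
55.825137451243364 [-0.13792458 -0.21863039 -5.65714132] [-2.43098305  0.22346123  0.01139315]
55.52867001255297 [ 54.   44.3 -38.9  96.2 -58.7  86.7 128.1] 69.8333
```

View pics/s6.png

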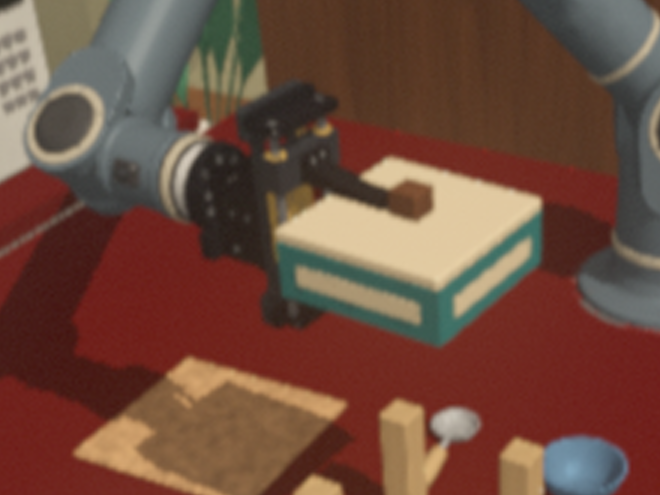

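```bash
python3 - <<'E' 2>&1 | grep -v Gimbal
from h import *
q=env.get_q(); q0=q[6]
for i in range(1,7):
    q[6]=q0-30*i; env.move_joints(list(q)); print(i,env.get_gripper_width(),env.get_tcp_rot().round(1))
    if i==3: im,C=shot('scene'); overlay(im,C,[],'s7.png',(100,50,220,165),3)
env.dwell(.3)
print(env.get_clock(),env.get_tcp_pos(),env.get_tcp_rot(),env.get_wrist_force())
im,C=shot('scene'); overlay(im,C,[],'s8.png',(100,50,220,165),3); shot('top','t8.png'); shot('wrist','w18.png')
E
```

```text
1 55.33644154840852 [ 0.  30.  -5.6]
2 55.73654265005122 [ 0.  59.9 -5.6]
3 55.670818884434084 [ 5.1 89.9 -0.5]
4 55.631713262679455 [180.   60.1 174.4]
5 55.75677934443741 [180.   30.1 174.4]
6 55.69736789202893 [1.800e+02 1.000e-01 1.744e+02]
73.6333 [598.2405904  -37.15004866 339.4384642 ] [ 1.79988504e+02 -1.87387575e-02  1.74394221e+02] [ 0.08868081  0.06272656 -4.34770664]
```

View pics/s7.png

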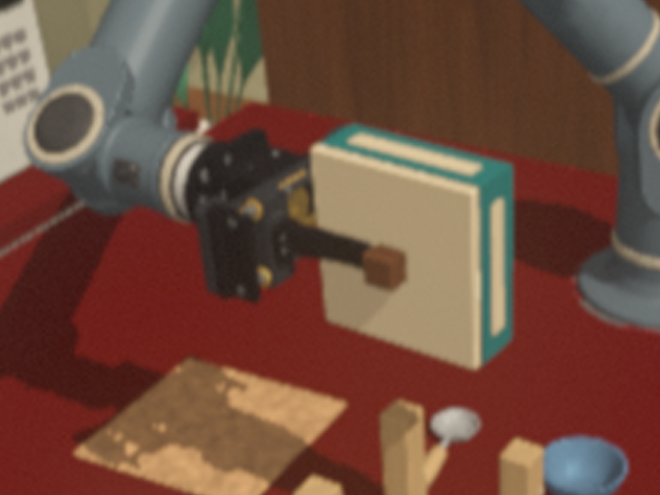

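View pics/s8.png

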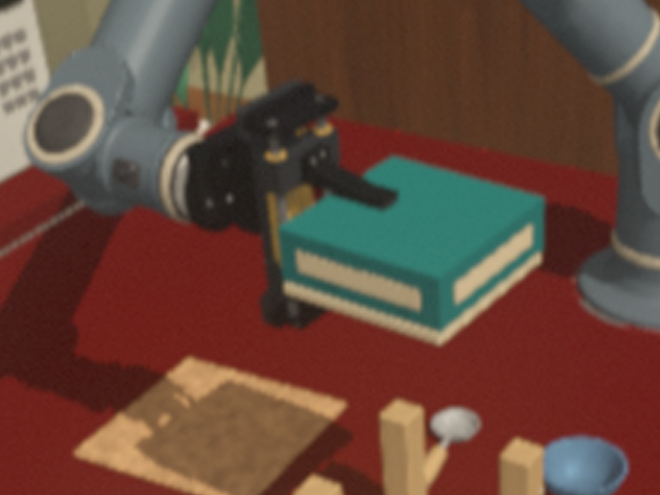

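View pics/w18.png

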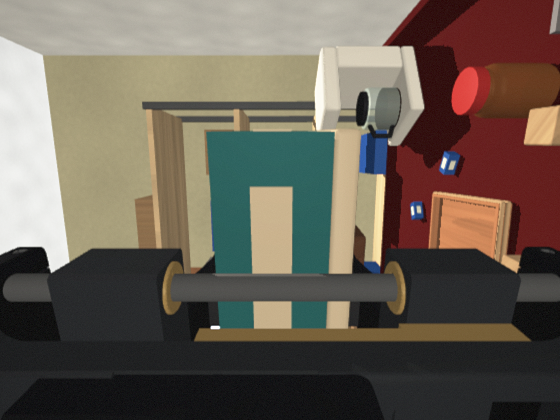

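```bash
python3 - <<'E' 2>&1 | grep -v Gimbal
from h import *
rc=np.array([611.8,-12.2]); a=-.068+np.pi/2; u=np.array([np.cos(a),np.sin(a)]); o=ori(a,-1); print(o)
t=rc-20*u
env.line_to([*t,339],rate=40,rot=o)
env.line_to([*t,175],rate=80,rot=o); env.dwell(.3)
print(env.get_tcp_pos(),env.get_tcp_rot(),env.get_gripper_width(),env.get_q().round(1),env.get_clock())
k=(611.8,-12.2,-.068)
im,C=shot('scene'); overlay(im,C,[(162,156,130,130)+k,(102,96,130,130)+k,(150,144,147,203)+k],'s9.png',(170,110,160,150),4)
im,C=shot('top'); overlay(im,C,[(162,156,130,130)+k,(150,144,147,203)+k],'t9.png',(230,140,140,120),5)
E
```

```text
[-180.            0.          176.10388699]
[610.45224074 -32.17433379 175.10089567] [-1.79996641e+02  8.25813131e-03  1.76102661e+02] 55.44564237430949 [ 49.8  58.5 -34.9  94.6 -52.5  82.1 -41.8] 76.7667
```

View pics/s9.png

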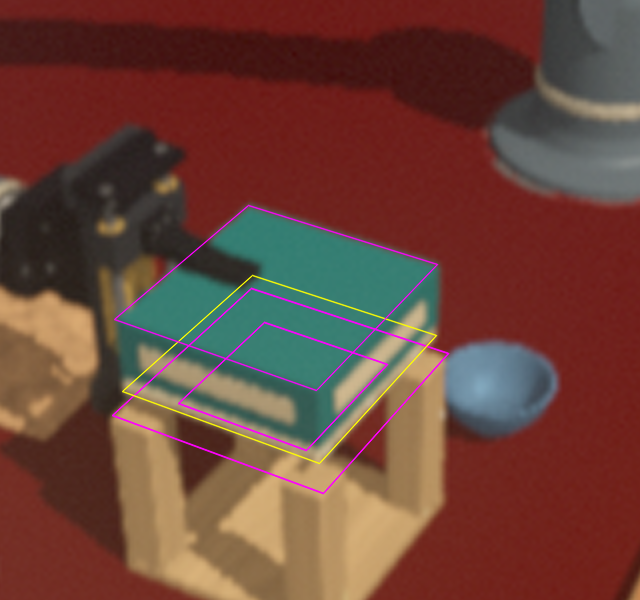

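View pics/t9.png

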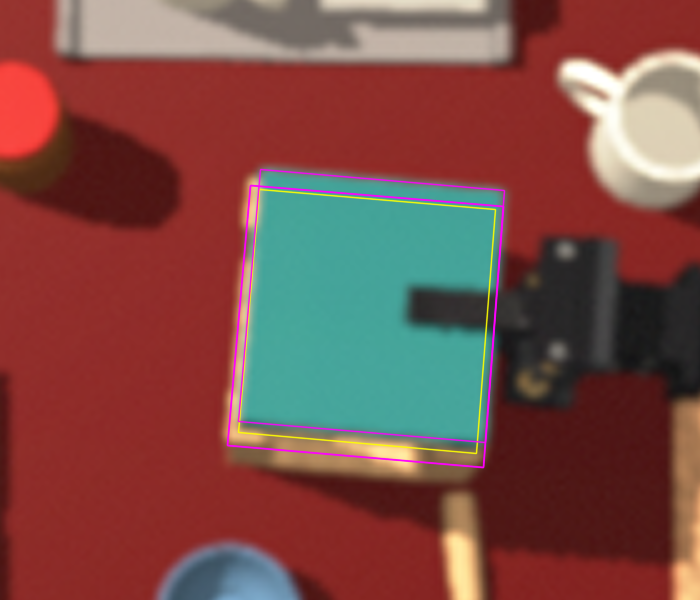

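```bash
python3 - <<'E' 2>&1 | grep -v Gimbal
from h import *
rc=np.array([611.8,-12.2]); a=-.068+np.pi/2; u=np.array([np.cos(a),np.sin(a)]); o=ori(a,-1)
t=rc-20*u; f0=env.get_wrist_force()
env.line_to([*t,161],rate=40,rot=o)
h=env.line_to([*t,156.5],rate=12,rot=o,force_limit=4); env.dwell(.3)
print(h,env.get_tcp_pos(),env.get_tcp_rot(),env.get_wrist_force()-f0,env.get_moment())
im,C=shot('scene'); overlay(im,C,[],'s10.png',(170,110,160,150),4)
E
```

```text
True [610.60581217 -32.16988768 158.18407804] [1.79885435e+02 1.13643152e-02 1.76099981e+02] [ 1.40197818 -0.68349559 11.24457667] [-0.39208806  0.21966331 -0.04176775]
```

View pics/s10.png

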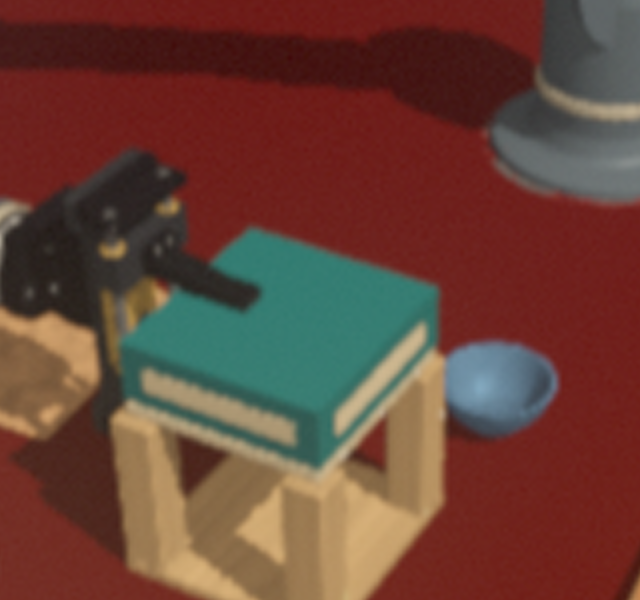

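```bash
python3 - <<'E' 2>&1 | grep -v Gimbal
from h import *
a=-.068+np.pi/2; u=np.array([np.cos(a),np.sin(a)]); o=ori(a,-1)
env.let_go(); p=env.get_tcp_pos(); print(p)
env.line_to([*(p[:2]-150*u),158],rate=120,rot=o)
env.line_to([*(p[:2]-150*u),320],rate=200,rot=o)
env.reach([690,-200,380],[-90,0,0])
k=(611.8,-12.2,-.068)
import pickle
S=[]
env.reach([665,-190,340],[-90,0,0]); env.dwell(.2); S.append(shot('wrist','f0.png'))
env.reach([665,160,340],[-90,0,0]); env.dwell(.2); S.append(shot('wrist','f1.png'))
env.reach([690,-13,390],[-90,0,0]); env.dwell(.2); S.append(shot('wrist','f2.png'))
d=env.masks_of('wrist','tin_mid')[0]; im,C=S[2]
f=fitbox(C,d['mask'],boxpts(150,144,140,186),(612,-12,-.068),sym=False); print(d['score'],np.round(f,4))
S.append(shot('scene','f3.png')); pickle.dump(S,open('fin.pkl','wb'))
overlay(*S[0],[(162,156,130,130)+k,(150,144,130,186)+k],'fo0.png',(180,0,380,260),2)
overlay(*S[1],[(162,156,130,130)+k,(150,144,130,186)+k],'fo1.png',(0,0,380,260),2)
overlay(*S[2],[(162,156,130,130)+k,(150,144,130,186)+k],'fo2.png',(80,0,400,260),2)
print(env.get_clock())
E
```

```text
[609.92003427 -32.78195777 154.62213523]
0.77 [ 6.096607e+02 -1.212760e+01 -7.700000e-02  9.793000e-01]
86.5
```

View pics/fo0.png

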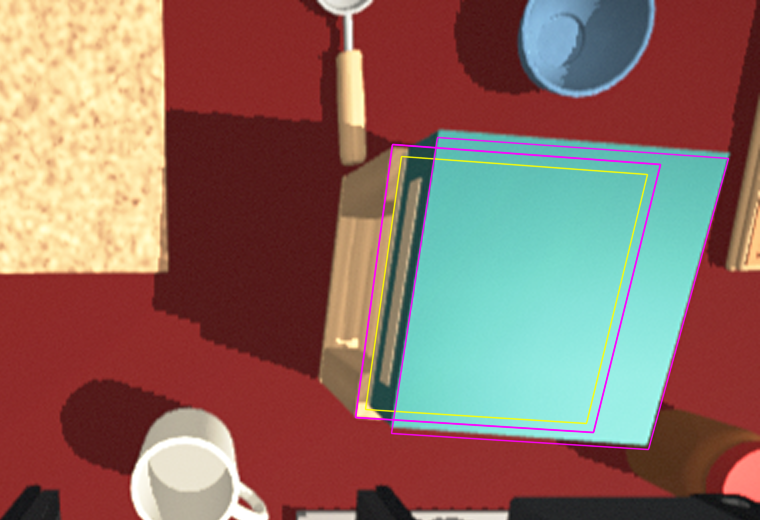

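View pics/fo1.png

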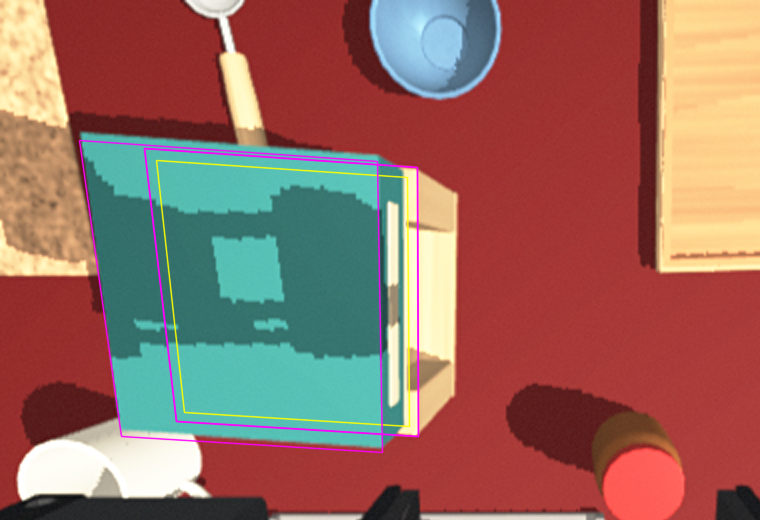

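View pics/f3.png

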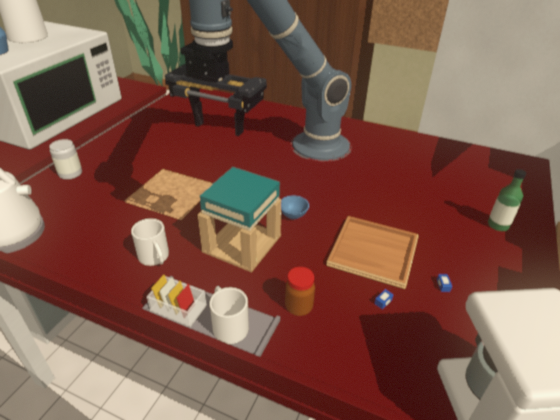

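View pics/fo2.png

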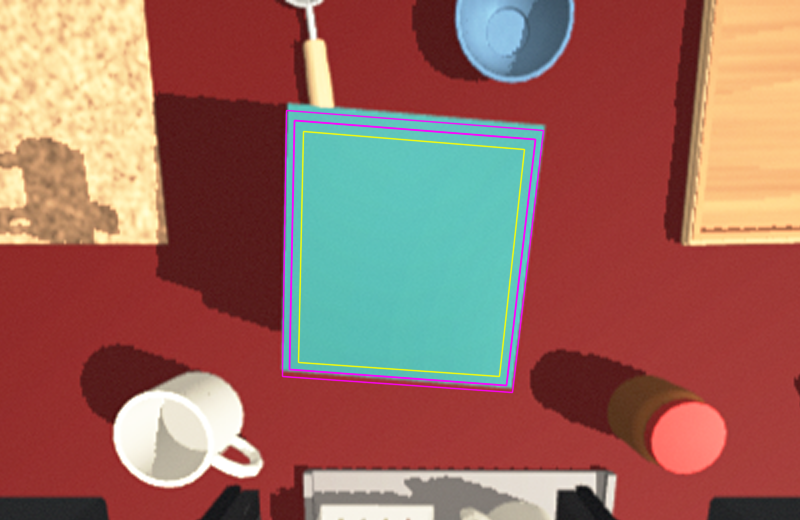

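```bash
cat > rf2.py <<'E'
from rackfit import *; import pickle
S=pickle.load(open('fin.pkl','rb'))
EX={0:[(330,0,362,84),(0,0,330,420),(0,222,560,420)],1:[(100,0,135,75),(0,205,105,420),(0,225,560,420)]}
for t in ((609.7,-12.1,-.077),(610.5,-12.1,-.072)):
    tp=[place(boxpts(150,144,130,186),*t)]
    for idx in ([0],[1],[0,1]): rackfit([S[i] for i in idx],[EX[i] for i in idx],tp,(611,-12,-.07))
# tin fit in the oblique pictures, teal colour
for i in (0,1,2):
    im,C=S[i]; hsv=cv2.cvtColor(im,cv2.COLOR_RGB2HSV)
    m=((hsv[...,0]>78)&(hsv[...,0]<96)&(hsv[...,1]>60)).astype(np.uint8); m=cv2.morphologyEx(m,cv2.MORPH_CLOSE,np.ones((13,13)))
    n,l,st,_=cv2.connectedComponentsWithStats(m); m=l==1+np.argmax(st[1:,4])
    print(i,m.sum(),np.round(fitbox(C,m,boxpts(150,144,140,186),(610,-12,-.07),sym=False),4))
E
python3 rf2.py
```

```text
[ 6.118989e+02 -1.257090e+01 -6.950000e-02  5.856863e+02]
[ 6.1191270e+02 -1.2713000e+01 -7.4200000e-02  1.1232667e+03]
[ 6.1162410e+02 -1.2592800e+01 -6.7400000e-02  1.7104078e+03]
[ 6.117283e+02 -1.254710e+01 -6.980000e-02  8.102902e+02]
[ 6.1227340e+02 -1.2733300e+01 -7.4400000e-02  1.2109451e+03]
[ 6.1168110e+02 -1.2520400e+01 -6.6000000e-02  2.0216824e+03]
0 22091 [ 6.092448e+02 -1.314850e+01 -7.510000e-02  9.742000e-01]
1 22045 [ 6.08669e+02 -1.14729e+01 -6.65000e-02  9.76700e-01]
2 16189 [ 6.096968e+02 -1.227940e+01 -7.510000e-02  9.766000e-01]
```

Run:
```python
from h import *
im,C=shot('scene'); k=(609.5,-12.2,-.073); overlay(im,C,[],'f4.png',(185,160,110,110),6)
im2,C2=shot('top','f5.png')
```

```text
(no output)
```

View pics/f4.png

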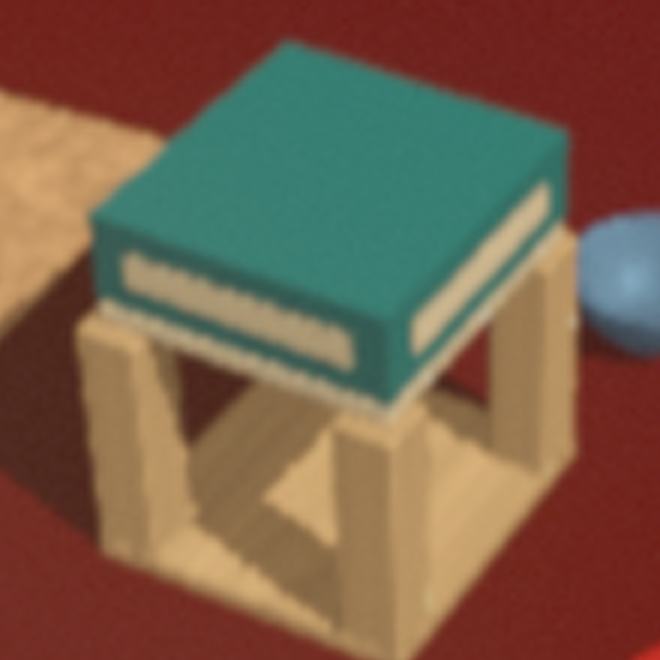

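View pics/f5.png

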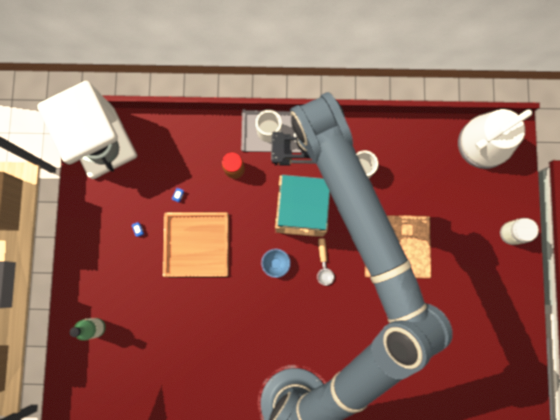

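The tin is seated on all four posts with the lid shut and the basket is empty. The bystanders haven't moved.

Run:
```python
from workcell import env
print(env.close_job(), env.get_clock())
```

```text
the job is handed in; nothing more can be done
the job is handed in; nothing more can be done
```

The job is done and handed in at about 87 s of the 210 s allowed. All four packs are in the tin, the lid is on, and the tin stands upside down on its lid on the rack's posts. No verdict was reported.

- **Packs:** I took the largest of the three blue packs, the one in the basket. Each pack was released just above the tin's rim and landed flat. The orange pack later shifted sideways inside the tin, possibly the announced knock, but it stayed flat.
- **Lid and turn:** The lid seated at the expected height. I pinched lid and tin with a 60 N grip from the right-hand side, lifted, turned them 180° and set them down. The finger opening stayed at about 55.5 mm throughout, so the lid did not open.
- **Last checks:** The cameras show no gap between lid and tin, and nothing has come out. The basket is empty, and the bystanders and the two small blue packs are where they were.
- **What was not perfect:** The tin stands about 2 to 3 mm nearer the robot than the rack's centre, probably because it shifted on release. Sideways it is within about 1 mm, and it is turned by less than 1°. I left it there because moving it again risked more than it would gain. The scene camera had put the rack 5 to 6 mm further from the robot than the wrist camera did. I used the wrist value, which repeated within about 1 mm in later views.

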